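Power up the microscope from its key console

TASK

Power up the microscope from the grey key console: press the yellow key (main power) fully down, then the blue key (stage heater), then the green key (camera), in that order; each key stays down when pressed. Do not press the red key, and do not pick up or push about the marker, timer, carton and dish that lie around the console.

Things in the scene. Friction and masses are not known exactly. Their poses are not given: they have to be found in the camera images.
- console: Low grey switch console fixed to the bench, 100 mm (x) by 260 mm (y), its top 24 mm above the bench. Origin: centre of its underside; its y axis runs along the row of four key blocks, which stand on it at 60 mm spacing, each with a grey housing 46x46 mm whose top is 40 mm above the bench. Which colour stands in which of the four places changes from run to run.
- yellow_key_top (a point): Centre of the top face of the yellow key (main power): a plain yellow square cap, 30x30 mm, standing 14 mm above its grey housing when up, so its top is then 54 mm above the bench. The point moves down with the key.
- yellow_key (a joint): How far the yellow key has been pressed straight down, in m: 0 up (it starts within 0.6 mm of that), 0.007 fully down at its stop. It resists with a steady 2.5 N or so, has no return spring, and stays at whatever depth it is left.
- blue_key_top (a point): Centre of the top face of the blue key (stage heater): a plain blue square cap, 30x30 mm, standing 14 mm above its grey housing when up, so its top is then 54 mm above the bench. The point moves down with the key.
- blue_key (a joint): How far the blue key has been pressed straight down, in m: 0 up (it starts within 0.6 mm of that), 0.007 fully down at its stop. It resists with a steady 2.5 N or so, has no return spring, and stays at whatever depth it is left.
- green_key_top (a point): Centre of the top face of the green key (camera): a plain green square cap, 30x30 mm, standing 14 mm above its grey housing when up, so its top is then 54 mm above the bench. The point moves down with the key.
- green_key (a joint): How far the green key has been pressed straight down, in m: 0 up (it starts within 0.6 mm of that), 0.007 fully down at its stop. It resists with a steady 2.5 N or so, has no return spring, and stays at whatever depth it is left.
- red_key_top (a point): Centre of the top face of the red key (lamp cut-off): a plain red square cap, 30x30 mm, standing 14 mm above its grey housing when up, so its top is then 54 mm above the bench. The point moves down with the key.
- red_key (a joint): How far the red key has been pressed straight down, in m: 0 up (it starts within 0.6 mm of that), 0.007 fully down at its stop. It resists with a steady 2.5 N or so, has no return spring, and stays at whatever depth it is left.
- marker: White marker pen with a blue cap, 131 mm long and 13 mm high, lying in front of the left half of the console. Loose. Origin: centre of its underside.
- timer: White bench timer, 58x64x18 mm, standing to the left of the console. Loose. Origin: centre of its underside.
- slide_carton: Small white and green carton, 32x82x26 mm, lying to the right of the console. Loose. Origin: centre of its underside.
- dish: Clear petri dish, 55 mm across and 12 mm high, in front of the right end of the console. Loose. Origin: centre of its underside.

How it is judged:
On the way, in this order (a step that is already met when the one before it is completed fails the run):
1. the yellow key is pressed down (value of joint yellow_key above 0.0055 m), for 0.2 s.
2. the blue key is pressed down (value of joint blue_key above 0.0055 m), for 0.2 s.
3. the green key is pressed down (value of joint green_key above 0.0055 m), for 0.2 s.
At the end, for the whole second after the job is handed in: The yellow, blue and green keys are each more than 5.5 mm down (of 7 mm), the red key is less than 2 mm down, and the marker, timer, carton and dish are each within 20 mm of where they started (value of joint each of yellow_key, blue_key, green_key above 0.0055 m and value of joint red_key below 0.002 m and distance of each of marker, timer, slide_carton, dish from where it was at the start of the episode below 0.02 m); the robot touches nothing.
It fails at once if the blue key is pressed more than 2 mm before the yellow one is down (5.5 mm) (value of joint blue_key above 0.002 m and value of joint yellow_key below 0.0055 m).
It fails at once if the green key is pressed more than 2 mm before the blue one is down (5.5 mm) (value of joint green_key above 0.002 m and value of joint blue_key below 0.0055 m).
It fails at once if the red key is pressed more than 2 mm (value of joint red_key above 0.002 m).
It fails at once if the marker, timer, carton or dish is lifted more than 15 mm or pushed more than 20 mm (height (world z) of any of marker, timer, slide_carton, dish above 0.015 m or distance of any of marker, timer, slide_carton, dish from where it was at the start of the episode above 0.02 m).
It also fails if it takes over 38 s, if anything falls off the work surface, if the arm or the gripper's body presses on something with over 40 N, if the wrist force passes 120 N, or if a joint passes its speed limit or range.

ROBOT

A 6-joint arm with a two-finger parallel gripper is mounted at the origin on the work surface; the furniture and walls round the work are solid. World frame = base frame: x ahead of the robot, y to its left, z up, the work surface at z = 0. Lengths are in m, angles in rad, forces in N, time in s.
With the tool pointing down it reaches from about 0.25 to 0.8 m from the base axis. Payload 3.9 kg.
Tool frame: the origin (TCP) lies where the fingers leave the gripper's body, on its centre line; the fingertips stand 73 mm ahead of it and the grasp point (between the pads) lies 54 mm ahead of it; z points along the fingers, y is the line along which they close (so a half turn about z gives the same grasp; the last joint's range is limited). The gripper opens to 85 mm and grips with 20 to 120 N. Pads are 22 mm wide; open, the fingers measure 114 mm over their backs; the gripper's body (76 mm by 85 mm) begins 54 mm behind the grasp point. The pads swing forward as they close: fully open they stand 13 mm farther back than shut.
Start: joints at [1.308, 0.26, -0.138, 1.173, 0, 1.571], TCP at [0.136, 0.507, 0.304] pointing down, gripper open.
Joint ranges: [-2.78, 2.78], [-0.83, 1.72], [-1.28, 1.37], [-1.9, 2.12], [-1.57, 1.48], [-3.14, 3.14]. Speed limits (rad/s): [2.57, 2.57, 3.14, 3.14, 3.14, 3.14].

INTERFACE

Orientations are given as a unit quaternion [w, x, y, z].
In Python, from cell import arm gives the robot as it stands.
- The arm moves only by the tool move_arm, never from a script. Its argument "rows" is a list of rows, each an object of numbers: "grip": the opening in per cent of the stroke, from 0 (shut) to 100 (fully open); "tx", "ty", "tz": the shift along the tool's x, y, z in m; "ax", "ay", "az": the turn, a rotation vector about the tool's x, y, z in rad. A call has 1 to 5 rows; each row is the pose to reach, as a shift and turn from the pose commanded when the call began, along the tool's axes at that moment; what a row does not reach only later rows make up. A row lasts 1/10 s, in which the tool goes at most 50 mm and 8.59 degrees, less where a joint would pass 70% of its speed; a pose out of reach is approached as far as the arm can. A call with a gripper value outside its range is refused whole. The fingers move at their own pace and stop on an object; the grip force is fixed at half the most. Time passes only in rows, so rows that repeat a pose let the fingers close. It gives the time, the measured TCP pose, the force, the opening and the grip force at its end, in the units of the state.
- arm.get_obs(): the state, without advancing time (a new reading comes with each control period).
- arm.camera(name): name is "side" or "top"; returns a dict with "img" (480x640x3 uint8, red, green, blue), "camera_matrix" (3x3 intrinsics, pixels), "world_from_camera" (4x4, takes a point from camera to world coordinates). Camera axes: x right, y down, z forward; pixel columns grow to the right and rows downward; lengths in m; the calibration is good to about 2 mm. A picture is of the moment at which its call begins. There is no depth.
- arm.hand_in(): hands the job in; it is judged then, once.
The state is a dict: "time_s": time; "joints": joint angles; "qvel": joint speeds; "joint_efforts": joint torques, N m; "tool_pos": TCP position; "tool_rot": TCP orientation; "contact_force": force on the tool from outside, world axes, zero at the start; "torque": the same for the moment, N m; "gripper_width": finger opening in m; "gripper_force": force on a finger pad.
Only numpy, scipy, OpenCV 4.12 (cv2) and the standard library are available. Lean on these libraries where they do the work, as an engineer would, in place of code of your own. Each camera call takes 0.05 s, during which the arm holds its last target. There are 200 camera calls.

## Working session

There is one attempt and no reset: what is moved stays moved. The work goes in short steps, Python scripts to look and compute and a tool call to move; the robot and the scene stay as the last step left them, time stands still between calls to the robot, and variables do not carry over. Pictures are saved under pics/ and viewed, at most 10 in all, crops included, and the job is handed in when it is done.

Besides the shell and the picture viewer there is one more tool, called after "Request:" as name([rows], argument=value, ...), one row to a line, values as JSON. move_arm: Moves the arm, as the interface text tells. Its arguments: {"type":"object","properties":{"rows":{"type":"array","items":{"type":"object","properties":{"grip":{"type":"number"},"tx":{"type":"number"},"ty":{"type":"number"},"tz":{"type":"number"},"ax":{"type":"number"},"ay":{"type":"number"},"az":{"type":"number"}}}}},"required":["rows"]}

```bash
mkdir -p pics; python3 - <<'E'
from cell import arm
import cv2
o=arm.get_obs();print(o['time_s'],o['tool_pos'],o['tool_rot'],o['gripper_width'])
for n in('top','side'):
    c=arm.camera(n);cv2.imwrite(f'pics/{n}0.png',c['img'][:,:,::-1]);print(c['camera_matrix'],c['world_from_camera'])
E
```

```text
0.0 [0.13624188 0.50644987 0.3030613 ] [-1.35901440e-04  1.31025728e-01  9.91378482e-01 -9.72816215e-04] 0.08555725311980569
[[525.73340682   0.         314.92297955]
 [  0.         525.73340682 240.84090965]
 [  0.           0.           1.        ]] [[ 0.02395879 -0.98222696  0.18616169  0.29325109]
 [-0.99894917 -0.03079943 -0.03394048  0.03507233]
 [ 0.03907093 -0.1851529  -0.98193272  0.96141453]
 [ 0.          0.          0.          1.        ]]
[[540.33413055   0.         314.38901762]
 [  0.         540.33413055 234.19372786]
 [  0.           0.           1.        ]] [[ 0.82240243  0.48952684 -0.2898581   0.71335047]
 [ 0.56885466 -0.71444567  0.40739632 -0.33435556]
 [-0.00765643 -0.49993086 -0.86603148  0.84811021]
 [ 0.          0.          0.          1.        ]]
```

View pics/top0.png

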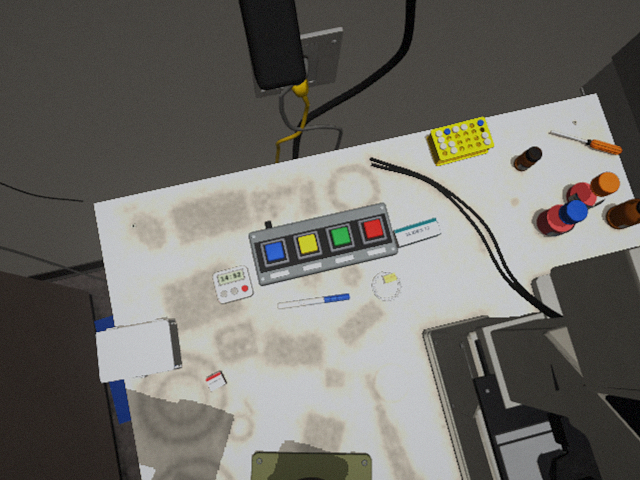

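View pics/side0.png

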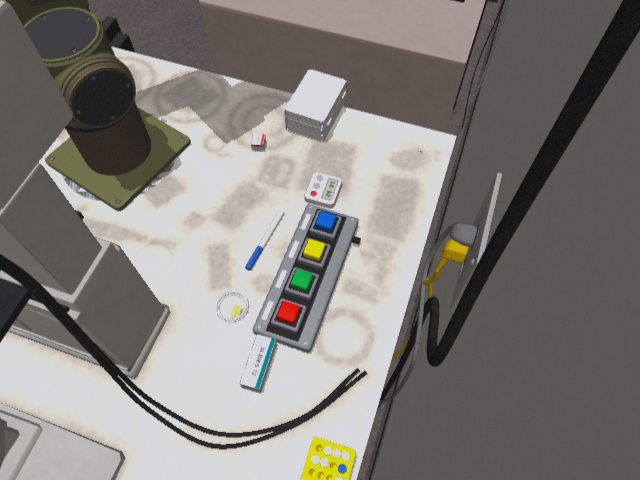

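The top view shows the keys blue (275,251), yellow (307,243), green (342,236) and red (374,229). In the side view they are blue (326,221), yellow (314,249), green (301,280) and red (289,313). Next I convert these to world positions.

```bash
cat > h.py <<'E'
import numpy as np,cv2
from cell import arm
from scipy.spatial.transform import Rotation as R
def ray(c,u,v,z):
    T=c['world_from_camera'];d=T[:3,:3]@np.linalg.inv(c['camera_matrix'])@[u,v,1];o=T[:3,3]
    return o+d*(z-o[2])/d[2]
H={'blue':(100,130),'yellow':(22,38),'green':(45,85),'red':(-1,8)}
def keys(n,seeds,z=.054):
    c=arm.camera(n);h=cv2.cvtColor(c['img'],cv2.COLOR_RGB2HSV);out={}
    for k,(u,v) in seeds.items():
        m=cv2.inRange(h,(max(H[k][0],0),120,60),(H[k][1],255,255))
        b=np.zeros_like(m);b[v-18:v+19,u-18:u+19]=255;m&=b
        # keep bright top face only
        V=h[:,:,2];m[V<.85*np.percentile(V[m>0],70)]=0
        p=cv2.moments(m,True);uv=(p['m10']/p['m00'],p['m01']/p['m00'])
        out[k]=ray(c,*uv,z);print(n,k,np.round(uv,1),int(p['m00']),out[k].round(4))
    return out
TOP=dict(blue=(275,251),yellow=(307,243),green=(342,236),red=(374,229))
SIDE=dict(blue=(326,221),yellow=(314,249),green=(301,280),red=(289,313))
E
python3 - <<'E'
from h import *
for n,s in(('top',TOP),('side',SIDE)):
    k=keys(n,s);a=np.array(list(k.values()));print(np.linalg.norm(np.diff(a,axis=0),axis=1),np.degrees(np.arctan2(*(a[0]-a[3])[:2])))
E
python3 - <<'E'
import cv2
a=cv2.imread('pics/top0.png')[190:290,210:450];b=cv2.imread('pics/side0.png')[190:360,240:380]
cv2.imwrite('pics/c1.png',cv2.resize(a,(768,320),interpolation=2))
cv2.imwrite('pics/c2.png',cv2.resize(b,(490,595),interpolation=2))
E
```

```text
top blue [274.2 251. ] 228 [0.445  0.0744 0.054 ]
top yellow [307.4 243.2] 246 [0.4606 0.0168 0.054 ]
top green [340.4 235.7] 216 [ 0.4759 -0.041   0.054 ]
top red [373.1 228.1] 223 [ 0.4915 -0.099   0.054 ]
[0.05968143 0.05977195 0.06009784] -15.009221981461733
side blue [325.5 219.3] 204 [0.4464 0.0745 0.054 ]
side yellow [313.9 248. ] 259 [0.4621 0.0167 0.054 ]
side green [301.2 278.3] 249 [ 0.4769 -0.0408  0.054 ]
side red [287.9 311. ] 287 [ 0.4924 -0.0988  0.054 ]
[0.0598132  0.05944001 0.05998362] -14.87265271279842
```

View pics/c1.png

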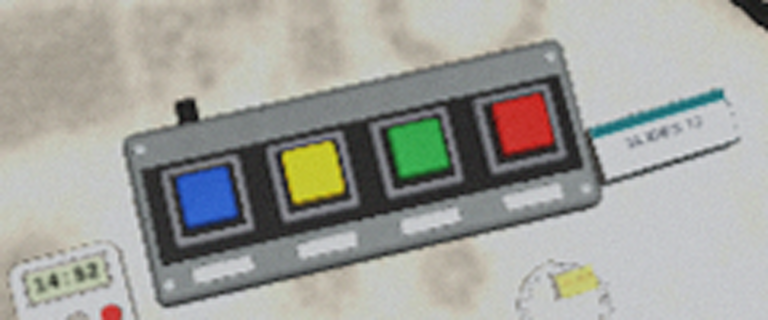

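The two cameras agree within 1.5 mm, and the spacing is 60 mm as given. Means are yellow (.4613,.0168), blue (.4457,.0745) and green (.4764,-.0409). I close the gripper and travel at height.

Request:
move_arm([
  {"grip":0,"tx":-0.03,"ty":-0.0264},
  {"grip":0,"tx":-0.06,"ty":-0.0528},
  {"grip":0,"tx":-0.09,"ty":-0.0792},
  {"grip":0,"tx":-0.12,"ty":-0.1056},
  {"grip":0,"tx":-0.15,"ty":-0.132},
])

```text
$.rows[0]: bad value
```

Request:
move_arm([
  {"grip":0,"tx":-0.03,"ty":-0.0264},
  {"grip":0,"tx":-0.06,"ty":-0.0528},
  {"grip":0,"tx":-0.09,"ty":-0.0792},
  {"grip":0,"tx":-0.12,"ty":-0.1056},
  {"grip":0,"tx":-0.15,"ty":-0.132},
])

```text
$.rows[0]: bad value
```

Request:
move_arm([
  {"grip":0,"tx":-0.03,"ty":-0.0264},
  {"grip":0,"tx":-0.06,"ty":-0.0528},
  {"grip":0,"tx":-0.09,"ty":-0.0792},
  {"grip":0,"tx":-0.12,"ty":-0.1056},
  {"grip":0,"tx":-0.141,"ty":-0.124},
])

```text
$.rows[0]: bad value
```

```bash
cat > w.py <<'E'
from h import *
K=dict(y=(.4613,.0168),b=(.4457,.0745),g=(.4764,-.0409))
def st():
    o=arm.get_obs();q=o['tool_rot'];r=R.from_quat([q[1],q[2],q[3],q[0]]);p=np.array(o['tool_pos'])
    print('t',o['time_s'],'p',p.round(4),'F',np.round(o['contact_force'],1),'w',round(o['gripper_width'],4),'z',r.apply([0,0,1]).round(3))
    for k,(x,y) in K.items(): print(k,r.inv().apply(np.array([x,y,.140])-p).round(4))
if __name__=='__main__': st()
E
python3 w.py
```

```text
t 0.2 p [0.1363 0.5066 0.3034] F [-0.   0.1  0. ] w 0.0856 z [-0.    -0.001 -1.   ]
y [-0.4411 -0.3884  0.1639]
b [-0.411  -0.3367  0.1638]
g [-0.4707 -0.4402  0.1639]
```

Probably every field has to be present.

Request:
move_arm([
  {"grip":0,"tx":-0.03,"ty":-0.026,"tz":0,"ax":0,"ay":0,"az":0},
  {"grip":0,"tx":-0.06,"ty":-0.053,"tz":0,"ax":0,"ay":0,"az":0},
  {"grip":0,"tx":-0.09,"ty":-0.079,"tz":0,"ax":0,"ay":0,"az":0},
  {"grip":0,"tx":-0.12,"ty":-0.106,"tz":0,"ax":0,"ay":0,"az":0},
  {"grip":0,"tx":-0.15,"ty":-0.132,"tz":0,"ax":0,"ay":0,"az":0},
])

```text
time_s: 0.7
tool_pos: [0.2473, 0.339, 0.3038]
tool_rot: [0.0, 0.131, 0.991, -0.0]
contact_force: [1.2, 0.4, 0.4]
gripper_width: 0.0125
gripper_force: 0.0
```

Request:
move_arm([
  {"grip":0,"tx":-0.03,"ty":-0.026,"tz":0,"ax":0,"ay":0,"az":0},
  {"grip":0,"tx":-0.06,"ty":-0.053,"tz":0,"ax":0,"ay":0,"az":0},
  {"grip":0,"tx":-0.09,"ty":-0.079,"tz":0,"ax":0,"ay":0,"az":0},
  {"grip":0,"tx":-0.12,"ty":-0.106,"tz":0,"ax":0,"ay":0,"az":0},
  {"grip":0,"tx":-0.15,"ty":-0.132,"tz":0,"ax":0,"ay":0,"az":0},
])

```text
time_s: 1.2
tool_pos: [0.3579, 0.1725, 0.3039]
tool_rot: [0.0, 0.131, 0.991, 0.0]
contact_force: [1.0, 0.9, 0.1]
gripper_width: -0.0003
gripper_force: 0.0
```

Request:
move_arm([
  {"grip":0,"tx":-0.03,"ty":-0.026,"tz":0.02,"ax":0,"ay":0,"az":0},
  {"grip":0,"tx":-0.06,"ty":-0.053,"tz":0.04,"ax":0,"ay":0,"az":0},
  {"grip":0,"tx":-0.09,"ty":-0.079,"tz":0.06,"ax":0,"ay":0,"az":0},
  {"grip":0,"tx":-0.12,"ty":-0.106,"tz":0.08,"ax":0,"ay":0,"az":0},
  {"grip":0,"tx":-0.141,"ty":-0.124,"tz":0.1,"ax":0,"ay":0,"az":0},
])

```text
time_s: 1.7
tool_pos: [0.4627, 0.0155, 0.2032]
tool_rot: [0.001, 0.132, 0.991, -0.0]
contact_force: [0.1, 1.0, 0.2]
gripper_width: -0.0002
gripper_force: 0.0
```

```bash
python3 w.py
```

```text
t 1.7 p [0.4627 0.0155 0.2032] F [0.1 1.  0.2] w -0.0002 z [ 0.001 -0.    -1.   ]
y [0.0017 0.0009 0.0632]
b [0.0319 0.0525 0.0631]
g [-0.028  -0.0509  0.0632]
```

Request:
move_arm([
  {"grip":0,"tx":0.001,"ty":0.001,"tz":0.03,"ax":0,"ay":0,"az":0},
  {"grip":0,"tx":0.001,"ty":0.001,"tz":0.06,"ax":0,"ay":0,"az":0},
  {"grip":0,"tx":0.001,"ty":0.001,"tz":0.063,"ax":0,"ay":0,"az":0},
  {"grip":0,"tx":0.001,"ty":0.001,"tz":0.063,"ax":0,"ay":0,"az":0},
])

```text
time_s: 2.1
tool_pos: [0.46, 0.0189, 0.1405]
tool_rot: [-0.001, 0.131, 0.991, -0.0]
contact_force: [-0.3, 1.3, 0.2]
gripper_width: 0.0
gripper_force: 0.0
```

```bash
python3 - <<'E'
from w import *
st()
c=arm.camera('side');cv2.imwrite('pics/s1.png',cv2.resize(c['img'][150:350,220:420,::-1],(600,600),interpolation=2))
E
```

```text
t 2.1 p [0.46   0.0189 0.1405] F [-0.3  1.3  0.2] w 0.0 z [-0.002 -0.    -1.   ]
y [-0.0018 -0.0017  0.0005]
b [0.0282 0.05   0.0006]
g [-0.0314 -0.0535  0.0005]
```

View pics/s1.png

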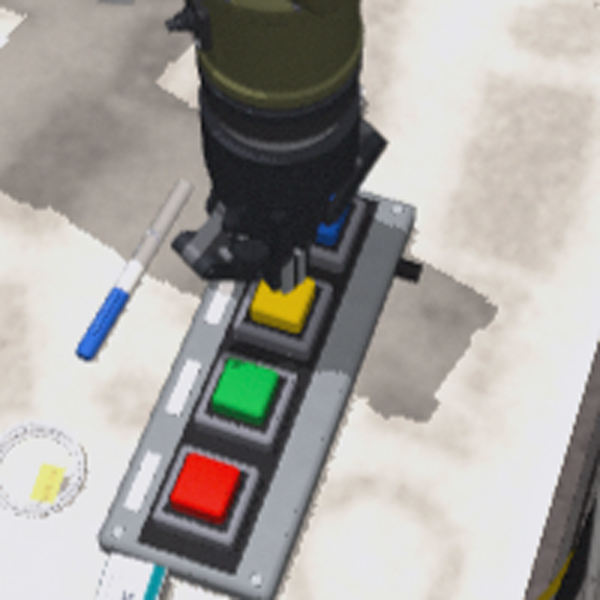

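The closed fingertips, at crop (290,280), stand right over the yellow cap and clear of blue and green. Pressing down.

Request:
move_arm([
  {"grip":0,"tx":-0.001,"ty":-0.001,"tz":0.01,"ax":0,"ay":0,"az":0},
  {"grip":0,"tx":-0.001,"ty":-0.001,"tz":0.014,"ax":0,"ay":0,"az":0},
  {"grip":0,"tx":-0.001,"ty":-0.001,"tz":0.017,"ax":0,"ay":0,"az":0},
  {"grip":0,"tx":-0.001,"ty":-0.001,"tz":0.02,"ax":0,"ay":0,"az":0},
  {"grip":0,"tx":-0.001,"ty":-0.001,"tz":0.02,"ax":0,"ay":0,"az":0},
])

```text
time_s: 2.65
tool_pos: [0.4617, 0.0178, 0.1209]
tool_rot: [0.0, 0.131, 0.991, 0.0]
contact_force: [0.3, -0.4, 0.3]
gripper_width: 0.0001
gripper_force: 0.5
```

Request:
move_arm([
  {"grip":0,"tx":0,"ty":0,"tz":0.001,"ax":0,"ay":0,"az":0},
  {"grip":0,"tx":0,"ty":0,"tz":0.002,"ax":0,"ay":0,"az":0},
])

```text
time_s: 2.85
tool_pos: [0.4617, 0.0178, 0.1195]
tool_rot: [0.0, 0.131, 0.991, 0.0]
contact_force: [-3.1, -0.2, 16.3]
gripper_width: -0.0001
gripper_force: 8.3
```

It is at the stop: 16 N at TCP z 0.1195. I hold there, then lift and go over to blue.

Request:
move_arm([
  {"grip":0,"tx":0,"ty":0,"tz":0,"ax":0,"ay":0,"az":0},
  {"grip":0,"tx":0,"ty":0,"tz":0,"ax":0,"ay":0,"az":0},
  {"grip":0,"tx":0,"ty":0,"tz":-0.02,"ax":0,"ay":0,"az":0},
  {"grip":0,"tx":0,"ty":0,"tz":-0.045,"ax":0,"ay":0,"az":0},
  {"grip":0,"tx":0,"ty":0,"tz":-0.045,"ax":0,"ay":0,"az":0},
])

```text
time_s: 3.35
tool_pos: [0.4631, 0.0178, 0.1662]
tool_rot: [0.002, 0.131, 0.991, 0.0]
contact_force: [0.9, -0.9, -0.4]
gripper_width: 0.0003
gripper_force: 0.0
```

```bash
python3 w.py
```

```text
t 3.35 p [0.4631 0.0178 0.1662] F [ 0.9 -0.9 -0.4] w 0.0003 z [ 0.005  0.    -1.   ]
y [ 0.0016 -0.0014  0.0262]
b [0.0317 0.0502 0.0262]
g [-0.028  -0.0532  0.0263]
```

Request:
move_arm([
  {"grip":0,"tx":0.015,"ty":0.025,"tz":0,"ax":0,"ay":0,"az":0},
  {"grip":0,"tx":0.03,"ty":0.05,"tz":0,"ax":0,"ay":0,"az":0},
  {"grip":0,"tx":0.03,"ty":0.05,"tz":0.01,"ax":0,"ay":0,"az":0},
  {"grip":0,"tx":0.03,"ty":0.05,"tz":0.025,"ax":0,"ay":0,"az":0},
  {"grip":0,"tx":0.03,"ty":0.05,"tz":0.025,"ax":0,"ay":0,"az":0},
])

```text
time_s: 3.85
tool_pos: [0.4435, 0.0733, 0.1366]
tool_rot: [-0.002, 0.131, 0.991, -0.001]
contact_force: [-0.2, -0.5, -0.5]
gripper_width: 0.0
gripper_force: 0.0
```

```bash
python3 - <<'E'
from w import *
st()
c=arm.camera('side');cv2.imwrite('pics/s2.png',cv2.resize(c['img'][180:340,240:400,::-1],(600,600),interpolation=2))
E
```

```text
t 3.85 p [0.4435 0.0733 0.1366] F [-0.2 -0.5 -0.5] w 0.0 z [-0.005 -0.001 -1.   ]
y [-0.0318 -0.05   -0.0034]
b [-0.0018  0.0017 -0.0034]
g [-0.0614 -0.1018 -0.0034]
```

View pics/s2.png

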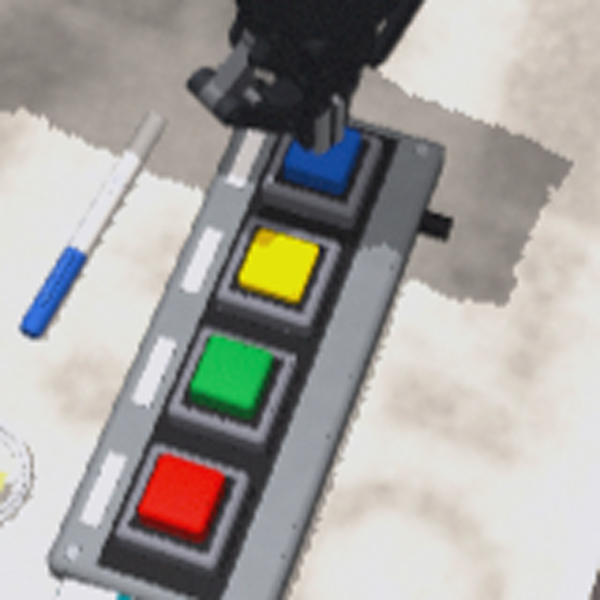

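Yellow at crop (280,265) now sits low in its housing, while green and red are up. The fingers at (325,130) are over blue, so I press it.

Request:
move_arm([
  {"grip":0,"tx":0,"ty":0.001,"tz":0.009,"ax":0,"ay":0,"az":0},
  {"grip":0,"tx":0,"ty":0.001,"tz":0.013,"ax":0,"ay":0,"az":0},
  {"grip":0,"tx":0,"ty":0.001,"tz":0.016,"ax":0,"ay":0,"az":0},
  {"grip":0,"tx":0,"ty":0.001,"tz":0.018,"ax":0,"ay":0,"az":0},
  {"grip":0,"tx":0,"ty":0.001,"tz":0.019,"ax":0,"ay":0,"az":0},
])

```text
time_s: 4.4
tool_pos: [0.4459, 0.0745, 0.12]
tool_rot: [0.0, 0.131, 0.991, -0.0]
contact_force: [-0.3, -0.1, 1.9]
gripper_width: 0.0002
gripper_force: 1.2
```

Request:
move_arm([
  {"grip":0,"tx":0,"ty":0,"tz":0.001,"ax":0,"ay":0,"az":0},
  {"grip":0,"tx":0,"ty":0,"tz":0.0015,"ax":0,"ay":0,"az":0},
  {"grip":0,"tx":0,"ty":0,"tz":0.0015,"ax":0,"ay":0,"az":0},
  {"grip":0,"tx":0,"ty":0,"tz":0.0015,"ax":0,"ay":0,"az":0},
])

```text
time_s: 4.8
tool_pos: [0.4459, 0.0746, 0.1196]
tool_rot: [0.001, 0.131, 0.991, -0.0]
contact_force: [-2.8, -1.5, 11.1]
gripper_width: -0.0002
gripper_force: 5.8
```

Blue is at its stop. I lift and move over to green.

Request:
move_arm([
  {"grip":0,"tx":0,"ty":0,"tz":-0.02,"ax":0,"ay":0,"az":0},
  {"grip":0,"tx":0,"ty":0,"tz":-0.045,"ax":0,"ay":0,"az":0},
  {"grip":0,"tx":-0.02,"ty":-0.035,"tz":-0.045,"ax":0,"ay":0,"az":0},
  {"grip":0,"tx":-0.04,"ty":-0.07,"tz":-0.045,"ax":0,"ay":0,"az":0},
  {"grip":0,"tx":-0.06,"ty":-0.1035,"tz":-0.045,"ax":0,"ay":0,"az":0},
])

```text
time_s: 5.3
tool_pos: [0.4771, -0.0417, 0.1638]
tool_rot: [0.0, 0.13, 0.991, 0.0]
contact_force: [-0.7, 0.4, 0.2]
gripper_width: 0.0003
gripper_force: 0.0
```

Request:
move_arm([
  {"grip":0,"tx":0,"ty":0,"tz":0,"ax":0,"ay":0,"az":0},
  {"grip":0,"tx":0,"ty":0,"tz":0.015,"ax":0,"ay":0,"az":0},
  {"grip":0,"tx":0,"ty":0,"tz":0.025,"ax":0,"ay":0,"az":0},
  {"grip":0,"tx":0,"ty":0,"tz":0.025,"ax":0,"ay":0,"az":0},
])

```text
time_s: 5.7
tool_pos: [0.4751, -0.0401, 0.1369]
tool_rot: [-0.002, 0.131, 0.991, 0.0]
contact_force: [-0.7, 1.1, 0.2]
gripper_width: 0.0002
gripper_force: 0.0
```

```bash
python3 - <<'E'
from w import *
st()
c=arm.camera('side');cv2.imwrite('pics/s3.png',cv2.resize(c['img'][180:340,240:400,::-1],(600,600),interpolation=2))
E
```

```text
t 5.7 p [ 0.4751 -0.0401  0.1369] F [-0.7  1.1  0.2] w 0.0002 z [-0.004  0.001 -1.   ]
y [ 0.0281  0.0514 -0.003 ]
b [ 0.0581  0.103  -0.0029]
g [-0.0015 -0.0005 -0.0031]
```

View pics/s3.png

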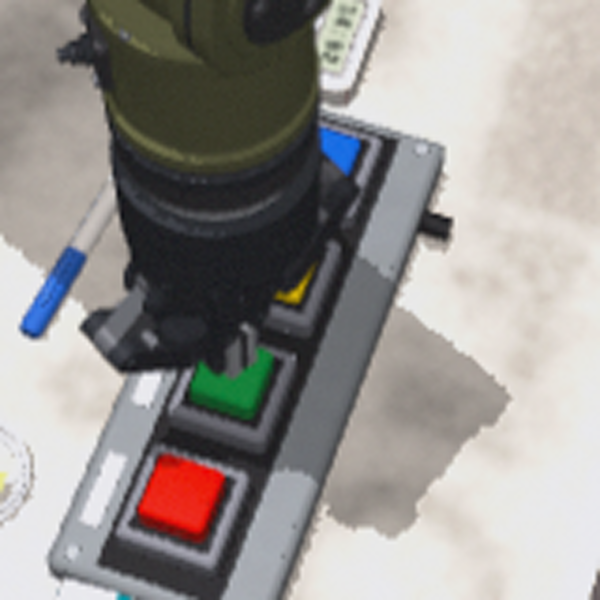

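The fingertips at crop (240,350) are over green, and blue at (345,150) is down. Pressing green.

Request:
move_arm([
  {"grip":0,"tx":0,"ty":0,"tz":0.009,"ax":0,"ay":0,"az":0},
  {"grip":0,"tx":0,"ty":0,"tz":0.013,"ax":0,"ay":0,"az":0},
  {"grip":0,"tx":0,"ty":0,"tz":0.016,"ax":0,"ay":0,"az":0},
  {"grip":0,"tx":0,"ty":0,"tz":0.018,"ax":0,"ay":0,"az":0},
  {"grip":0,"tx":0,"ty":0,"tz":0.019,"ax":0,"ay":0,"az":0},
])

```text
time_s: 6.25
tool_pos: [0.4769, -0.0404, 0.1196]
tool_rot: [0.0, 0.131, 0.991, 0.0]
contact_force: [-2.6, 3.0, 12.0]
gripper_width: 0.0001
gripper_force: 6.2
```

Request:
move_arm([
  {"grip":0,"tx":0,"ty":0,"tz":0.001,"ax":0,"ay":0,"az":0},
  {"grip":0,"tx":0,"ty":0,"tz":0.0015,"ax":0,"ay":0,"az":0},
  {"grip":0,"tx":0,"ty":0,"tz":0.0015,"ax":0,"ay":0,"az":0},
  {"grip":0,"tx":0,"ty":0,"tz":0.0015,"ax":0,"ay":0,"az":0},
])

```text
time_s: 6.65
tool_pos: [0.4768, -0.0404, 0.1195]
tool_rot: [0.0, 0.131, 0.991, 0.001]
contact_force: [-3.8, 1.2, 14.5]
gripper_width: 0.0
gripper_force: 7.6
```

Green is at its stop. I lift well clear.

Request:
move_arm([
  {"grip":0,"tx":0,"ty":0,"tz":-0.03,"ax":0,"ay":0,"az":0},
  {"grip":0,"tx":0,"ty":0,"tz":-0.07,"ax":0,"ay":0,"az":0},
  {"grip":0,"tx":0,"ty":0,"tz":-0.11,"ax":0,"ay":0,"az":0},
  {"grip":0,"tx":0.03,"ty":0.03,"tz":-0.14,"ax":0,"ay":0,"az":0},
  {"grip":0,"tx":0.06,"ty":0.06,"tz":-0.16,"ax":0,"ay":0,"az":0},
])

```text
time_s: 7.15
tool_pos: [0.4354, 0.0327, 0.2802]
tool_rot: [0.002, 0.133, 0.991, 0.0]
contact_force: [1.4, 1.5, 0.1]
gripper_width: 0.0002
gripper_force: 0.0
```

Request:
move_arm([
  {"grip":0,"tx":0.03,"ty":0.03,"tz":0,"ax":0,"ay":0,"az":0},
  {"grip":0,"tx":0.06,"ty":0.06,"tz":0,"ax":0,"ay":0,"az":0},
  {"grip":0,"tx":0.09,"ty":0.09,"tz":0,"ax":0,"ay":0,"az":0},
  {"grip":0,"tx":0.12,"ty":0.12,"tz":0,"ax":0,"ay":0,"az":0},
  {"grip":0,"tx":0.12,"ty":0.12,"tz":0,"ax":0,"ay":0,"az":0},
])

```text
time_s: 7.65
tool_pos: [0.3474, 0.1827, 0.2779]
tool_rot: [-0.0, 0.127, 0.992, 0.0]
contact_force: [0.6, -1.3, -0.6]
gripper_width: 0.0003
gripper_force: 0.0
```

```bash
python3 - <<'E'
from w import *
st()
c=arm.camera('side');cv2.imwrite('pics/s4.png',cv2.resize(c['img'][180:340,240:400,::-1],(600,600),interpolation=2))
E
```

```text
t 7.65 p [0.3474 0.1827 0.2779] F [ 0.6 -1.3 -0.6] w 0.0003 z [-0.001  0.001 -1.   ]
y [-0.1523 -0.1319  0.1377]
b [-0.1226 -0.08    0.1377]
g [-0.1815 -0.1839  0.1376]
```

View pics/s4.png

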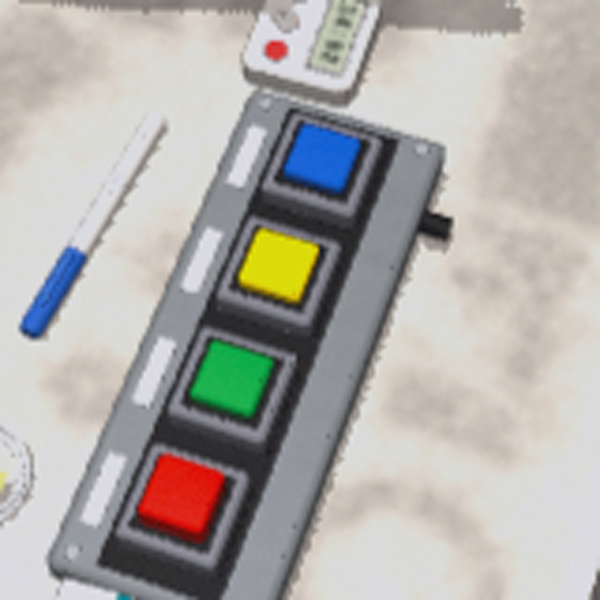

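Blue (323,160), yellow (278,265) and green (232,378) are down. Red (180,497) is still up, and the marker, timer and dish have not moved.

```bash
python3 -c "
from cell import arm
print(arm.hand_in())"
```

```text
the job is handed in; nothing more can be done
None
```

I pressed yellow, blue and green to their stops in that order, left red up, disturbed nothing around the console, and handed the job in at about 7.7 s; the hand-in returned no verdict.

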